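# Set out the boring rings by size

## Task

Set the five plain steel boring rings out on the round seats of the grey tray in order of diameter, one size to a seat: the largest on the seat next to the tall end stop, then each smaller size in turn, the smallest farthest from the stop. The two rings of equal size share one seat, one stacked squarely on the other. Leave every ring flat, centred on its seat and let go; the ball bearings are not part of the set.

Things in the scene. Friction and masses are not known exactly. Their poses are not given: they have to be found in the camera images.
- ring_66_center (a point): Plain bright steel ring lying flat, loose, the largest: outside diameter 66 mm, bore 42 mm, 24 mm high, about 0.36 kg. The point is its centre, half-way up (12 mm above what it lies on); z is the ring's axis. It can be gripped across its outside at any yaw.
- ring_54_center (a point): Plain bright steel ring lying flat, loose, the second largest: outside diameter 54 mm, bore 33 mm, 24 mm high, about 0.27 kg. The point is its centre, half-way up (12 mm above what it lies on); z is the ring's axis. It can be gripped across its outside at any yaw.
- ring_42a_center (a point): Plain bright steel ring lying flat, loose, one of two identical rings: outside diameter 42 mm, bore 23 mm, 24 mm high, about 0.18 kg. The point is its centre, half-way up (12 mm above what it lies on); z is the ring's axis. It can be gripped across its outside at any yaw.
- ring_42b_center (a point): Plain bright steel ring lying flat, loose, the other of two identical rings: outside diameter 42 mm, bore 23 mm, 24 mm high, about 0.18 kg. The point is its centre, half-way up (12 mm above what it lies on); z is the ring's axis. It can be gripped across its outside at any yaw.
- ring_30_center (a point): Plain bright steel ring lying flat, loose, the smallest: outside diameter 30 mm, bore 14 mm, 24 mm high, about 0.10 kg. The point is its centre, half-way up (12 mm above what it lies on); z is the ring's axis. It can be gripped across its outside at any yaw.
- seat_1_top (a point): Fixed round black seat, 74 mm diameter, one of four alike in a straight row at 85 mm pitch on a fixed grey tray (105 x 425 x 8 mm) whose yaw varies a little. The point is the centre of the seat's flat upper face, 12 mm above the workbench; x points across the row, y along it, z up. Seats 1 and 4 are the ends of the row, 2 is next to 1.
- seat_2_top (a point): Fixed round black seat, 74 mm diameter, one of four alike in a straight row at 85 mm pitch on a fixed grey tray (105 x 425 x 8 mm) whose yaw varies a little. The point is the centre of the seat's flat upper face, 12 mm above the workbench; x points across the row, y along it, z up. Seats 1 and 4 are the ends of the row, 2 is next to 1.
- seat_3_top (a point): Fixed round black seat, 74 mm diameter, one of four alike in a straight row at 85 mm pitch on a fixed grey tray (105 x 425 x 8 mm) whose yaw varies a little. The point is the centre of the seat's flat upper face, 12 mm above the workbench; x points across the row, y along it, z up. Seats 1 and 4 are the ends of the row, 2 is next to 1.
- seat_4_top (a point): Fixed round black seat, 74 mm diameter, one of four alike in a straight row at 85 mm pitch on a fixed grey tray (105 x 425 x 8 mm) whose yaw varies a little. The point is the centre of the seat's flat upper face, 12 mm above the workbench; x points across the row, y along it, z up. Seats 1 and 4 are the ends of the row, 2 is next to 1.
- end_stop_top (a point): Fixed upright dark steel block, 40 mm tall, 22 mm thick along the row and 90 mm across it, on the tray 64 mm beyond the centre of one end seat (either end; the other end carries only a low bar 5 mm high). The point is the centre of its top face, 48 mm above the workbench.
Not all that is in view belongs to the job. What is shaped like the part that bears ring_54_center but blue or orange is not meant.

How it is judged:
By the outcome, as a careful person would: the job done as asked, in the order asked, and still so for the second after the job is handed in, with the robot touching nothing.
It also fails if it takes over 118 s, if anything falls off the work surface, if the arm or the gripper's body presses on something with over 40 N, if the wrist force passes 120 N, or if a joint passes its speed limit or range.

## Robot

A 6-joint arm with a two-finger parallel gripper is mounted at the origin on the work surface; the furniture and walls round the work are solid. World frame = base frame: x ahead of the robot, y to its left, z up, the work surface at z = 0. Lengths are in m, angles in rad, forces in N, time in s.
With the tool pointing down it reaches from about 0.425 to 0.95 m from the base axis. Payload 3.5 kg.
Tool frame: the origin (TCP) lies at the very end of the fingers, on their centre line; the grasp point (between the pads) lies 19 mm behind it; z points along the fingers, y is the line along which they close (so a half turn about z gives the same grasp; the last joint's range is limited). The gripper opens to 85 mm and grips with 20 to 120 N. Pads are 22 mm wide; open, the fingers measure 114 mm over their backs; the gripper's body (76 mm by 85 mm) begins 54 mm behind the grasp point. The pads swing forward as they close: fully open they stand 13 mm farther back than shut.
Start: joints at [-1.454, 0.286, 1.577, -0, 1.279, -0.15], TCP at [0.178, -0.651, 0.231] pointing down, gripper open.
Joint ranges: [-2.77, 2.77], [-0.9, 2.22], [0.21, 2.48], [-1.53, 4.67], [0.24, 2.81], [-2.84, 2.84]. Speed limits (rad/s): [2.79, 2.79, 3.14, 3.14, 3.14, 3.14].

## Interface

Orientations are given as a unit quaternion [x, y, z, w].
In Python, from plant import ctrl gives the robot as it stands.
- The arm moves only by the tool carry_out, never from a script. Its argument "deltas" is one flat list of numbers, 6 for each row, row after row: the shift along the tool's x, y, z in m, then the turn, a rotation vector about the tool's x, y, z in rad. A call has 1 to 5 rows; each row is the pose to reach, as a shift and turn from the pose commanded when the call began, along the tool's axes at that moment; what a row does not reach only later rows make up. A row lasts 1/8 s, in which the tool goes at most 62.5 mm and 10.7 degrees, less where a joint would pass 70% of its speed; a pose out of reach is approached as far as the arm can. A call with a gripper value outside its range is refused whole. "grip" is the opening in per cent of the stroke, from 0 (shut) to 100 (fully open), set as the call begins (left out, the last holds). The fingers move at their own pace and stop on an object; "grip_force" is the grip in N (left out, the last holds). Time passes only in rows, so rows that repeat a pose let the fingers close. It gives the time, the measured TCP pose, the force, the opening and the grip force at its end, in the units of the state.
- ctrl.get_state(): the state, without advancing time (a new reading comes with each control period).
- ctrl.read_camera(name): name is "side" or "top"; returns (picture, depth): 384x512x3 uint8, red, green, blue; 384x512 float32, m along the optical axis (not along the pixel's ray), 0 where there is no reading.
- ctrl.camera_model(name): a dict with "intrinsics" (3x3 intrinsics, pixels), "k1" (the pictures are not rectified: a ray, as slopes to the right and down, at radius r is drawn at 1 + k1 r^2 times it, then the intrinsics apply), "extrinsics" (4x4, takes a point from world to camera coordinates). Camera axes: x right, y down, z forward; pixel columns grow to the right and rows downward; lengths in m; the calibration is good to about 2 mm. A picture is of the moment at which its call begins. camera_model takes no time and is no camera call.
- ctrl.sign_off(): hands the job in; it is judged then, once.
Trained networks look in the newest picture that a camera, given by its name, has taken for a name from the list of things; names that differ only in an ending like _2 or _b are one class to them, and where a whole thing is asked for, a point or a joint stands for the part that bears it (a point fixed in the world has none). Each returns a list of dicts, best first, with "score" (0 to 1); they miss things now and then, are a little off and sometimes report something else, mostly with a low value. They report only what shows in the picture. A call takes as long as a camera call. They do not tell look-alikes from the thing itself.
- ctrl.find_in(camera, query): "uv" ([column, row] in pixels, amid what is visible of it).
The state is a dict: "time": time; "qpos": joint angles; "dq": joint speeds; "joint_efforts": joint torques, N m; "eef_pos": TCP position; "tcp_rot": TCP orientation; "contact_force": force on the tool from outside, world axes, zero at the start; "wrist_torque": the same for the moment, N m; "opening": opening from 0.0 (shut) to 1.0 (fully open); "finger_force": force on a finger pad.
Only numpy, scipy, OpenCV 4.12 (cv2) and the standard library are available. Lean on these libraries where they do the work, as an engineer would, in place of code of your own. Each camera call takes 0.05 s, during which the arm holds its last target. There are 200 camera calls.

## Working session

There is one attempt and no reset: what is moved stays moved. The work goes in short steps, Python scripts to look and compute and a tool call to move; the robot and the scene stay as the last step left them, time stands still between calls to the robot, and variables do not carry over. Pictures are saved under pics/ and viewed, at most 14 in all, crops included, and the job is handed in when it is done.

Besides the shell and the picture viewer there is one more tool, called after "Call:" as name(argument=value, ...) on one line, values as JSON. carry_out: Moves the arm, as the interface text tells. Its arguments: {"type":"object","properties":{"deltas":{"type":"array"},"grip":{"type":"number"},"grip_force":{"type":"number"}},"required":["deltas"]}

```bash
ls; mkdir -p pics; python3 - <<'E'
from plant import ctrl
import cv2,numpy as np
for n in("top","side"):
    p,d=ctrl.read_camera(n); cv2.imwrite(f"pics/{n}0.png",cv2.resize(p[:,:,::-1],(800,600),interpolation=cv2.INTER_CUBIC)); np.savez(f"{n}0.npz",p=p,d=d)
    m=ctrl.camera_model(n); print(n,m)
for q in("ring_66_center","ring_54_center","ring_42a_center","ring_30_center","seat_1_top","end_stop_top"):
    print(q,[(np.round(r["uv"],1).tolist(),round(r["score"],2)) for r in ctrl.find_in("top",q)])
s=ctrl.get_state();print(s)
E
```

```text
pics
top {'intrinsics': array([[376.28277723,   0.        , 256.19923491],
       [  0.        , 376.28277723, 195.48850784],
       [  0.        ,   0.        ,   1.        ]]), 'k1': -0.1176729899652783, 'extrinsics': array([[ 1.37911984e-02, -9.99904367e-01, -1.02894092e-03,
         2.84614506e-02],
       [-9.78190740e-01, -1.32784096e-02, -2.07283769e-01,
         5.21821129e-01],
       [ 2.07250283e-01,  3.86519206e-03, -9.78280318e-01,
         1.13911256e+00],
       [ 0.00000000e+00,  0.00000000e+00,  0.00000000e+00,
         1.00000000e+00]])}
side {'intrinsics': array([[423.08502506,   0.        , 256.3876076 ],
       [  0.        , 423.08502506, 184.70236864],
       [  0.        ,   0.        ,   1.        ]]), 'k1': 0.04339183356988723, 'extrinsics': array([[-0.86736792, -0.497246  , -0.020477  ,  0.44450329],
       [-0.22059645,  0.4210275 , -0.87981421,  0.1556921 ],
       [ 0.44610548, -0.75860547, -0.47487645,  1.0510747 ],
       [ 0.        ,  0.        ,  0.        ,  1.        ]])}
ring_66_center [([330.1, 163.2], 0.7)]
ring_54_center [([141.3, 213.4], 0.72
[... 304 characters left out ...]
y([-1.45399959e+00,  2.86455211e-01,  1.57686709e+00,  3.83496442e-05,
        1.27858258e+00, -1.50001553e-01]), 'dq': array([ 2.16319168e-03, -1.61367671e-03, -3.20287996e-03, -6.64438559e-04,
       -1.26134326e-03, -9.14630768e-05]), 'joint_efforts': array([-1.45885565e-04, -4.05291474e+01, -2.92355525e+01, -1.47983496e-04,
        2.07444638e-03,  4.61916756e-06]), 'eef_pos': array([ 0.17798681, -0.65102672,  0.23113068]), 'tcp_rot': array([ 9.91116244e-01,  1.32998371e-01,  2.09502745e-05, -1.55784386e-04]), 'contact_force': array([-0.10376423,  0.45138547, -0.0090946 ]), 'wrist_torque': array([-0.00611995, -0.01339353,  0.04791421]), 'finger_force': 0.0, 'opening': 1.0007182240121026}
```

View pics/top0.png

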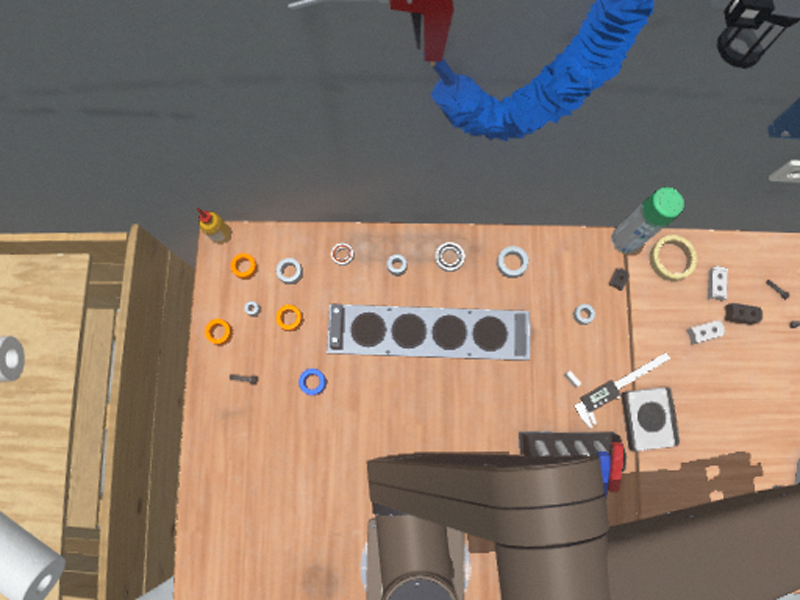

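View pics/side0.png

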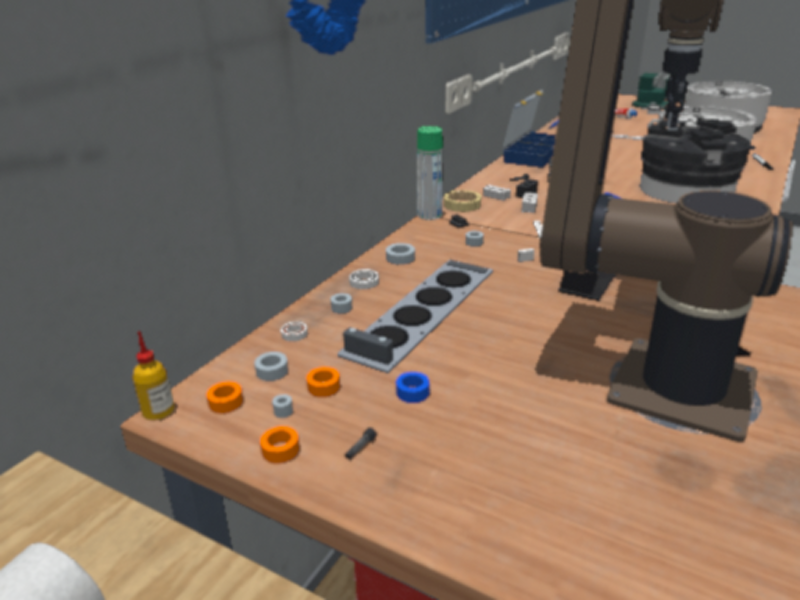

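The top view shows the steel rings at about (513,261), (289,270), (397,264), (584,313) and (252,308), in the 800 px picture. The bearings are at (342,253) and (450,256), and the tall stop is at the tray's left (+y) end (335,330). The orange and blue rings are decoys. Next I measure.

```bash
cat > h.py <<'E'
import numpy as np,cv2
from plant import ctrl
def world(n,uv,z):
    """pixels -> world points on plane(s) z"""
    m=ctrl.camera_model(n);E=m["extrinsics"];R,t=E[:3,:3],E[:3,3]
    s=cv2.undistortPoints(np.asarray(uv,float).reshape(-1,1,2),m["intrinsics"],np.array([m["k1"],0,0,0.]))[:,0]
    r=np.c_[s,np.ones(len(s))]@R; c=-R.T@t
    return c+r*((z-c[2])/r[:,2])[:,None]
def cloud(n,d):
    m=ctrl.camera_model(n);E=m["extrinsics"];R,t=E[:3,:3],E[:3,3]
    v,u=np.mgrid[:384,:512]
    s=cv2.undistortPoints(np.dstack([u,v]).reshape(-1,1,2).astype(float),m["intrinsics"],np.array([m["k1"],0,0,0.]))[:,0]
    P=(np.c_[s,np.ones(len(s))]*d.reshape(-1,1)-t)@R
    return P.reshape(384,512,3)
def ring(n,p,d,uv,D,ztop,P=None):
    """ring centre xy: circle fit (known D) to bright/high pixel blob; returns x,y,fitted D,z"""
    P=cloud(n,d) if P is None else P
    c=world(n,[uv],ztop)[0]
    m=(np.hypot(P[...,0]-c[0],P[...,1]-c[1])<D/2+.012)&(P[...,2]>ztop-.006)&(P[...,2]<ztop+.008)&(d>0)
    m=m.astype(np.uint8); k,l,st,_=cv2.connectedComponentsWithStats(m)
    if k<2: return None
    i=1+np.argmax(st[1:,4]); m=(l==i).astype(np.uint8)
    cs,_=cv2.findContours(m,cv2.RETR_EXTERNAL,cv2.CHAIN_APPROX_NONE)
    w=world(n,max(cs,key=len)[:,0],ztop)
    (x,y),r=cv2.minEnclosingCircle((w[:,:2]*1000).astype(np.float32))
    A=np.c_[2*w[:,:2],np.ones(len(w))];q=np.linalg.lstsq(A,(w[:,:2]**2).sum(1),rcond=None)[0]
    return np.round([q[0],q[1],2*np.sqrt(q[2]+q[0]**2+q[1]**2),np.median(P[...,2][m>0])],4).tolist()
E
python3 - <<'E'
from h import *
f=np.load("top0.npz");p,d=f["p"],f["d"];P=cloud("top",d)
for nm,uv,D in(("66",(513,261),.066),("54",(289,270),.054),("42a",(397,264),.042),("42b",(584,313),.042),("30",(252,308),.03),("orange",(243,265),.054)):
    print(nm,ring("top",p,d,np.array(uv)/1.5625,D,.024,P))
g=p.max(2); c=[]
for uv in((368,329),(409,331),(450,332),(490,333)):
    u,v=np.array(uv)/1.5625
    m=np.zeros_like(g);cv2.circle(m,(int(round(u)),int(round(v))),12,1,-1)
    m&=(g<75).astype(np.uint8); vv,uu=np.nonzero(m); w=world("top",np.c_[uu,vv],.012)[:,:2]
    c.append(w.mean(0)); print("seat",c[-1].round(4),2*np.sqrt(w.var(0).sum()*2).round(4),len(uu),np.median(P[...,2][m>0]).round(4))
c=np.array(c);print(np.linalg.norm(np.diff(c,axis=0),axis=1))
dd=c[0]-c[3];print("yaw of row",np.degrees(np.arctan2(dd[1],dd[0])))
for uv in((336,330),(521,335)):
    u,v=np.array(uv)/1.5625; print(P[int(v),int(u)])
E
```

```text
66 [0.63, -0.2005, 0.0642, 0.0238]
54 [0.6034, 0.2754, 0.0517, 0.024]
42a [0.6193, 0.045, 0.0385, 0.0242]
42b [0.517, -0.3511, 0.0403, 0.0233]
30 [0.5192, 0.3495, 0.0256, 0.0232]
orange [0.6138, 0.3744, 0.0502, 0.0239]
seat [0.4813 0.0961] 0.0646 2 0.0126
seat [0.4745 0.019 ] 0.0674 19 0.0135
seat [ 0.4693 -0.0625] 0.0636 29 0.0121
seat [ 0.4725 -0.1489] 0.0634 28 0.0115
[0.07738479 0.08166673 0.08642284]
yaw of row 87.9576356805229
[0.47076316 0.16544513 0.04817311]
[ 0.47103539 -0.2151338   0.01758185]
```

```bash
cat >> h.py <<'E'
def seat(p,uv):
    g=cv2.GaussianBlur(p,(3,3),0).max(2);u,v=int(round(uv[0])),int(round(uv[1]))
    w=g[v-18:v+19,u-17:u+18]; lo=np.median(g[v-5:v+6,u-5:u+6]); th=(lo+np.median(w[w>lo+40]))/2
    m=(w<th).astype(np.uint8);k,l,st,_=cv2.connectedComponentsWithStats(m); m=(l==l[18,17]).astype(np.uint8)
    c=max(cv2.findContours(m,cv2.RETR_EXTERNAL,cv2.CHAIN_APPROX_NONE)[0],key=len)[:,0]+[u-17,v-18]
    w=world("top",c,.012)[:,:2];A=np.c_[2*w,np.ones(len(w))];q=np.linalg.lstsq(A,(w**2).sum(1),rcond=None)[0]
    return q[:2],2*np.sqrt(q[2]+q[0]**2+q[1]**2),lo,th
E
python3 - <<'E'
from h import *
f=np.load("top0.npz");p,d=f["p"],f["d"]
c=[]
for uv in((368,329),(409,331),(450,332),(490,333)):
    r=seat(p,np.array(uv)/1.5625);c.append(r[0]);print(r)
c=np.array(c);y=c.mean(0);dd=c[0]-c[3];e=dd/np.linalg.norm(dd)
print("yaw",np.degrees(np.arctan2(dd[1],dd[0])),np.linalg.norm(np.diff(c,axis=0),axis=1))
print("fit",np.array([y+e*k*.085 for k in(1.5,.5,-.5,-1.5)]).round(4))
E
```

```text
(array([0.47961541, 0.10317156]), np.float64(0.07048575720044903), np.float64(79.0), np.float64(144.5))
(array([0.47791689, 0.01824738]), np.float64(0.07020522790810858), np.float64(78.0), np.float64(143.5))
(array([ 0.47587572, -0.06640406]), np.float64(0.07003952276702304), np.float64(77.0), np.float64(141.5))
(array([ 0.47410729, -0.15116854]), np.float64(0.0702782065674901), np.float64(77.0), np.float64(139.0))
yaw 88.75936836588842 [0.08494117 0.08467605 0.08478292]
fit [[ 0.4796  0.1034]
 [ 0.4778  0.0185]
 [ 0.476  -0.0665]
 [ 0.4741 -0.1515]]
```

Call:
carry_out(deltas=[0.047,-0.0267,0,0,0,-0.18,0.094,-0.0535,0,0,0,-0.36,0.1412,-0.0802,0,0,0,-0.54,0.1882,-0.107,0,0,0,-0.72,0.2353,-0.1337,0,0,0,-0.9], grip=100, grip_force=50)

```text
time: 1.02
eef_pos: [0.3708, -0.4588, 0.2316]
tcp_rot: [0.833, 0.553, 0.0, 0.0]
contact_force: [0.7, -0.2, -0.0]
opening: 1.002
finger_force: 0.0
```

Call:
carry_out(deltas=[0.0545,0.022,0,0,0,-0.08,0.109,0.044,0,0,0,-0.16,0.1636,0.066,0,0,0,-0.24,0.2182,0.088,0,0,0,-0.32,0.2727,0.1099,0,0,0,-0.3823])

```text
time: 1.65
eef_pos: [0.5792, -0.2511, 0.2317]
tcp_rot: [0.714, 0.7, 0.0, 0.0]
contact_force: [-0.1, -0.6, 0.8]
opening: 1.004
finger_force: 0.0
```

Call:
carry_out(deltas=[0.027,0.025,0.045,0,0,0,0.053,0.051,0.09,0,0,0,0.053,0.051,0.13,0,0,0,0.053,0.051,0.13,0,0,0])

```text
time: 2.15
eef_pos: [0.6275, -0.1988, 0.0967]
tcp_rot: [0.714, 0.7, -0.002, -0.004]
contact_force: [0.2, -0.1, 0.7]
opening: 0.999
finger_force: 0.0
```

Call:
carry_out(deltas=[-0.001,0.0005,0.04,0,0,0,-0.001,0.0005,0.07,0,0,0,-0.001,0.0005,0.088,0,0,0,-0.001,0.0005,0.088,0,0,0])

```text
time: 2.65
eef_pos: [0.6303, -0.202, 0.0134]
tcp_rot: [0.715, 0.699, -0.0, -0.0]
contact_force: [0.1, -0.8, 0.5]
opening: 0.999
finger_force: 0.0
```

```bash
python3 - <<'E'
from h import *
s=ctrl.get_state();print(s["eef_pos"],s["tcp_rot"],s["contact_force"])
a=ctrl.read_camera("side")[0];b=ctrl.read_camera("top")[0]
z=lambda i,u,v:cv2.resize(i[v-50:v+50,u-60:u+60,::-1],None,fx=4,fy=4,interpolation=cv2.INTER_CUBIC)[:400,:400]
cv2.imwrite("pics/c1.png",np.hstack([z(a,266,155),z(b,338,165)]))
E
```

```text
[ 0.63033952 -0.20200292  0.01337197] [ 7.14934839e-01  6.99190973e-01 -1.30461241e-04 -3.76711556e-04] [ 0.07337426 -0.76415582  0.48837526]
```

View pics/c1.png

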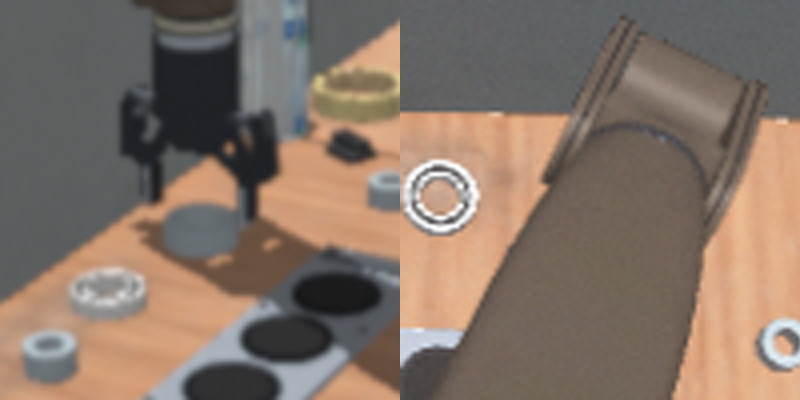

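Call:
carry_out(deltas=[0.0015,0,0.012,0,0,0,0.0015,0,0.0185,0,0,0,0.0015,0,0.0185,0,0,0])

```text
time: 3.12
eef_pos: [0.63, -0.1998, -0.0061]
tcp_rot: [0.715, 0.699, -0.0, -0.001]
contact_force: [-0.2, 0.1, 0.4]
opening: 1.0
finger_force: 0.0
```

Call:
carry_out(deltas=[0,0,0,0,0,0,0,0,0,0,0,0,0,0,0,0,0,0,0,0,0,0,0,0], grip=70, grip_force=50)

```text
time: 3.62
eef_pos: [0.6311, -0.2005, -0.0045]
tcp_rot: [0.715, 0.699, 0.0, 0.001]
contact_force: [-0.0, -0.2, 3.0]
opening: 0.745
finger_force: 56.6
```

Call:
carry_out(deltas=[0,0,-0.04,0,0,0,0,0,-0.09,0,0,0,0.03,-0.016,-0.11,0,0,0,0.08,-0.042,-0.11,0,0,0,0.13,-0.068,-0.11,0,0,0])

```text
time: 4.25
eef_pos: [0.5637, -0.0673, 0.1036]
tcp_rot: [0.715, 0.699, -0.0, -0.001]
contact_force: [0.8, 0.5, -3.3]
opening: 0.747
finger_force: 57.6
```

Call:
carry_out(deltas=[0.045,-0.0235,0,0,0,0,0.09,-0.047,0,0,0,0,0.135,-0.07,0,0,0,0,0.1707,-0.0896,0,0,0,0,0.1707,-0.0896,0,0,0,0])

```text
time: 4.88
eef_pos: [0.4765, 0.106, 0.1029]
tcp_rot: [0.713, 0.701, -0.001, -0.002]
contact_force: [0.1, -0.5, -3.9]
opening: 0.75
finger_force: 57.6
```

Call:
carry_out(deltas=[0,0,0,0,0,0,0,0,0,0,0,0])

```text
time: 5.12
eef_pos: [0.4799, 0.103, 0.1046]
tcp_rot: [0.715, 0.699, -0.0, -0.0]
contact_force: [0.4, -0.2, -3.7]
opening: 0.743
finger_force: 57.6
```

```bash
python3 - <<'E'
from h import *
s=ctrl.get_state();print(s["eef_pos"],s["tcp_rot"],s["contact_force"],s["opening"])
a=ctrl.read_camera("side")[0]
cv2.imwrite("pics/c2.png",cv2.resize(a[120:270,170:370,::-1],None,fx=3,fy=3,interpolation=cv2.INTER_CUBIC))
E
```

```text
[0.47994008 0.10304572 0.1045746 ] [ 7.15180807e-01  6.98939478e-01 -1.36923466e-04 -4.01942983e-05] [ 0.37758807 -0.24575887 -3.7231623 ] 0.742724891441389
```

View pics/c2.png

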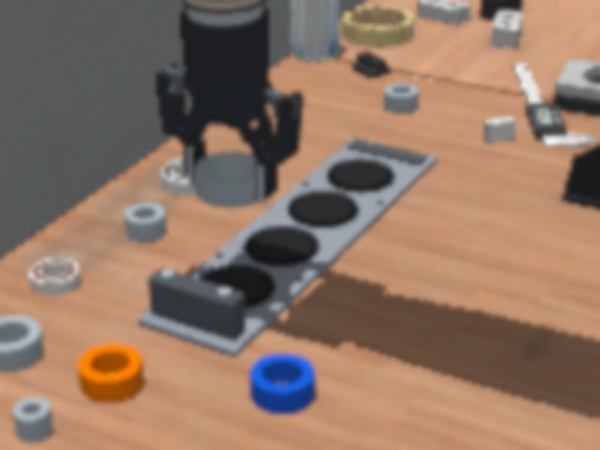

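Call:
carry_out(deltas=[0.0003,-0.0003,0.045,0,0,0,0.0003,-0.0003,0.08,0,0,0,0.0003,-0.0003,0.095,0,0,0,0.0003,-0.0003,0.097,0,0,0,0.0003,-0.0003,0.097,0,0,0])

```text
time: 5.8
eef_pos: [0.4804, 0.104, 0.0086]
tcp_rot: [0.715, 0.699, 0.001, 0.001]
contact_force: [-0.4, -0.7, -3.0]
opening: 0.746
finger_force: 57.0
```

Call:
carry_out(deltas=[0,0,0,0,0,0,0,0,0,0,0,0,0,0,0,0,0,0], grip=95)

```text
time: 6.18
eef_pos: [0.48, 0.1042, 0.0087]
tcp_rot: [0.715, 0.699, 0.001, 0.001]
contact_force: [0.8, 0.6, 0.1]
opening: 0.948
finger_force: 0.0
```

Call:
carry_out(deltas=[0,0,-0.02,0,0,0,0,0,-0.06,0,0,0,0,0,-0.1,0,0,0])

```text
time: 6.55
eef_pos: [0.479, 0.1042, 0.1089]
tcp_rot: [0.715, 0.699, -0.0, -0.0]
contact_force: [1.4, -0.5, -0.5]
opening: 0.952
finger_force: 0.0
```

Call:
carry_out(deltas=[0.044,0.03,0,0,0,0,0.087,0.06,0,0,0,0,0.131,0.09,0,0,0,0,0.1743,0.12,0,0,0,0,0.1743,0.12,0,0,0,0])

```text
time: 7.18
eef_pos: [0.6044, 0.2785, 0.1077]
tcp_rot: [0.714, 0.7, 0.001, 0.0]
contact_force: [0.2, 0.5, -0.2]
opening: 0.952
finger_force: 0.0
```

Call:
carry_out(deltas=[0,0,0.03,0,0,0,0,0,0.06,0,0,0,0,0,0.06,0,0,0])

```text
time: 7.55
eef_pos: [0.6001, 0.2744, 0.0447]
tcp_rot: [0.715, 0.699, -0.003, -0.002]
contact_force: [0.3, 0.1, 0.5]
opening: 0.949
finger_force: 0.0
```

```bash
python3 - <<'E'
from h import *
s=ctrl.get_state();print(s["eef_pos"],s["tcp_rot"],s["contact_force"])
p,d=ctrl.read_camera("top")
cv2.imwrite("pics/c3.png",cv2.resize(p[130:280,110:360,::-1],None,fx=3,fy=3,interpolation=cv2.INTER_CUBIC))
print(ring("top",p,d,np.array((368,326))/1.5625,.066,.036))
E
```

```text
[0.60010639 0.27441227 0.04467572] [ 0.7148916   0.69922581 -0.00324523 -0.00165411] [0.25856566 0.13435348 0.47569221]
[0.4817, 0.1011, 0.0624, 0.0358]
```

View pics/c3.png

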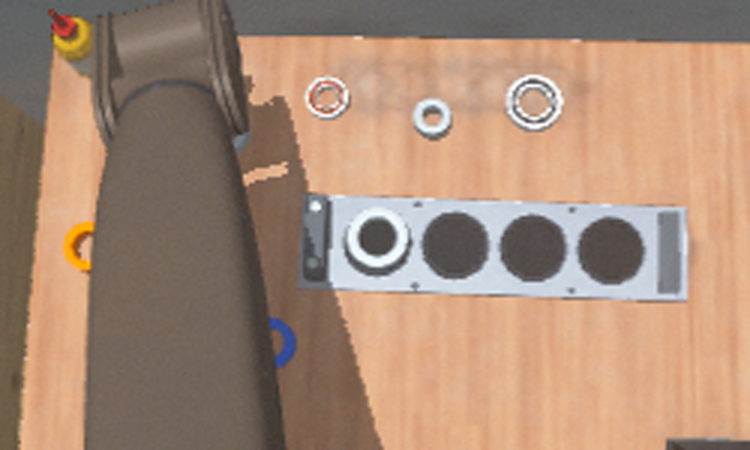

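Call:
carry_out(deltas=[0,0,0.02,0,0,0,0,0,0.04,0,0,0,0,0,0.0485,0,0,0,0,0,0.0485,0,0,0,0,0,0.0485,0,0,0])

```text
time: 8.22
eef_pos: [0.6035, 0.276, -0.0003]
tcp_rot: [0.715, 0.699, 0.0, 0.0]
contact_force: [-0.1, -0.1, -0.0]
opening: 0.95
finger_force: 0.0
```

Call:
carry_out(deltas=[0,0,0,0,0,0])

```text
time: 8.35
eef_pos: [0.6037, 0.2761, 0.0002]
tcp_rot: [0.715, 0.699, 0.001, 0.0]
contact_force: [-0.1, -0.2, 0.3]
opening: 0.949
finger_force: 0.0
```

Call:
carry_out(deltas=[-0.0006,0,0.002,0,0,0,-0.0006,0,0.002,0,0,0])

```text
time: 8.6
eef_pos: [0.603, 0.2752, -0.0026]
tcp_rot: [0.715, 0.699, -0.0, -0.0]
contact_force: [-1.0, -0.0, 0.0]
opening: 0.947
finger_force: 0.0
```

Call:
carry_out(deltas=[0,0,0,0,0,0,0,0,0,0,0,0,0,0,0,0,0,0,0,0,0,0,0,0,0,0,0,0,0,0], grip=54)

```text
time: 9.22
eef_pos: [0.6035, 0.2754, -0.0021]
tcp_rot: [0.715, 0.699, 0.0, 0.0]
contact_force: [-0.5, 0.5, 4.9]
opening: 0.621
finger_force: 53.2
```

Call:
carry_out(deltas=[0,0,-0.04,0,0,0,0,0,-0.09,0,0,0,-0.04,-0.0185,-0.11,0,0,0,-0.09,-0.0416,-0.11,0,0,0,-0.14,-0.0647,-0.11,0,0,0])

```text
time: 9.85
eef_pos: [0.5335, 0.1354, 0.1062]
tcp_rot: [0.714, 0.7, -0.001, -0.0]
contact_force: [1.3, -0.9, -2.7]
opening: 0.62
finger_force: 53.7
```

Call:
carry_out(deltas=[-0.045,-0.021,0,0,0,0,-0.09,-0.0416,0,0,0,0,-0.1195,-0.0552,0,0,0,0,-0.1195,-0.0552,0,0,0,0,-0.1195,-0.0552,0,0,0,0])

```text
time: 10.48
eef_pos: [0.4772, 0.0188, 0.1067]
tcp_rot: [0.715, 0.699, -0.0, -0.001]
contact_force: [1.6, -0.4, -2.2]
opening: 0.618
finger_force: 53.7
```

Call:
carry_out(deltas=[0,0,0.045,0,0,0,0,0,0.08,0,0,0,0,0,0.085,0,0,0,0,0,0.085,0,0,0,0,0,0.085,0,0,0])

```text
time: 11.1
eef_pos: [0.4792, 0.0184, 0.024]
tcp_rot: [0.715, 0.7, 0.001, 0.001]
contact_force: [0.3, 0.9, -2.0]
opening: 0.624
finger_force: 53.7
```

```bash
python3 - <<'E'
from h import *
s=ctrl.get_state();print(s["eef_pos"],s["tcp_rot"],s["contact_force"])
a,d=ctrl.read_camera("side")
P=cloud("side",d)
# ring66 top-face points from side
m=(abs(P[...,2]-.036)<.004)&(np.hypot(P[...,0]-.48,P[...,1]-.103)<.05)
print(m.sum(),P[m][:,:2].min(0),P[m][:,:2].max(0))
cv2.imwrite("pics/c4.png",cv2.resize(a[130:270,190:340,::-1],None,fx=4,fy=4,interpolation=cv2.INTER_CUBIC))
E
```

```text
[0.47921761 0.01842099 0.02404478] [0.71455551 0.69957647 0.00105954 0.00143239] [ 0.27498945  0.88574738 -1.96856297]
187 [0.44667322 0.07043376] [0.51195583 0.13644924]
```

View pics/c4.png

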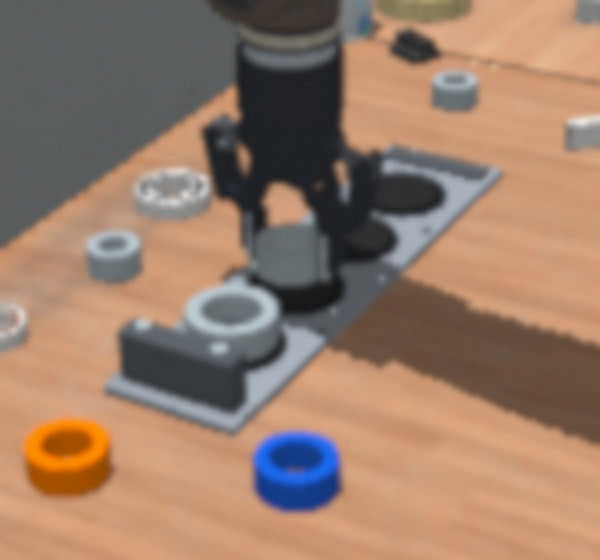

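Call:
carry_out(deltas=[0,0,0.008,0,0,0,0,0,0.0125,0,0,0,0,0,0.0125,0,0,0,0,0,0.0125,0,0,0])

```text
time: 11.65
eef_pos: [0.4776, 0.0184, 0.0099]
tcp_rot: [0.715, 0.699, 0.0, 0.0]
contact_force: [-0.3, 0.1, -0.6]
opening: 0.618
finger_force: 53.9
```

Call:
carry_out(deltas=[0,0,0,0,0,0,0,0,0,0,0,0])

```text
time: 11.9
eef_pos: [0.4776, 0.0183, 0.0099]
tcp_rot: [0.715, 0.699, 0.0, 0.0]
contact_force: [-0.0, 1.2, 0.0]
opening: 0.618
finger_force: 53.9
```

Call:
carry_out(deltas=[0,0,0,0,0,0,0,0,0,0,0,0,0,0,0,0,0,0], grip=80)

```text
time: 12.28
eef_pos: [0.4777, 0.0184, 0.0099]
tcp_rot: [0.715, 0.699, 0.0, 0.0]
contact_force: [0.2, 0.1, 0.3]
opening: 0.801
finger_force: 0.0
```

Call:
carry_out(deltas=[0,0,-0.02,0,0,0,0,0,-0.05,0,0,0,0,0,-0.08,0,0,0,0.01,0.05,-0.08,0,0,0,0.02,0.1,-0.08,0,0,0])

```text
time: 12.9
eef_pos: [0.5795, 0.0364, 0.0911]
tcp_rot: [0.715, 0.699, 0.001, 0.001]
contact_force: [0.5, -0.1, 0.9]
opening: 0.801
finger_force: 0.0
```

Call:
carry_out(deltas=[0.0096,0.0409,0,0,0,0,0.0096,0.0409,0.03,0,0,0,0.0096,0.0409,0.06,0,0,0,0.0096,0.0409,0.08,0,0,0,0.0096,0.0409,0.08,0,0,0])

```text
time: 13.52
eef_pos: [0.6174, 0.045, 0.0078]
tcp_rot: [0.715, 0.699, -0.001, -0.002]
contact_force: [-0.5, 0.1, 0.3]
opening: 0.801
finger_force: 0.0
```

Call:
carry_out(deltas=[0,0,0.005,0,0,0,0,0,0.009,0,0,0,0,0,0.009,0,0,0])

```text
time: 13.9
eef_pos: [0.6193, 0.0449, 0.0012]
tcp_rot: [0.715, 0.699, 0.0, 0.0]
contact_force: [-0.7, -0.1, 0.4]
opening: 0.797
finger_force: 0.0
```

Call:
carry_out(deltas=[0,0,0,0,0,0,0,0,0,0,0,0,0,0,0,0,0,0,0,0,0,0,0,0,0,0,0,0,0,0], grip=40)

```text
time: 14.52
eef_pos: [0.6197, 0.0449, 0.0017]
tcp_rot: [0.715, 0.699, 0.0, 0.001]
contact_force: [-0.3, -0.9, 4.9]
opening: 0.472
finger_force: 51.1
```

```bash
cat >> h.py <<'E'
def sidering(x,y,D,z,n="side"):
    p,d=ctrl.read_camera(n);P=cloud(n,d)
    m=(abs(P[...,2]-z)<.004)&(np.hypot(P[...,0]-x,P[...,1]-y)<D/2+.01)
    q=P[m][:,:2];lo,hi=q.min(0),q.max(0);return m.sum(),((lo+hi)/2).round(4),(hi-lo).round(4),np.median(P[m][:,2]).round(4)
E
python3 - <<'E'
from h import *
print(sidering(.4796,.1034,.066,.036));print(sidering(.4778,.0185,.054,.036));print(ctrl.get_state()["contact_force"])
E
```

```text
(np.int64(187), array([0.4794, 0.1043]), array([0.0653, 0.0675]), np.float64(0.0363))
(np.int64(114), array([0.4778, 0.0212]), array([0.0534, 0.0538]), np.float64(0.0361))
[-0.35219868  0.27698325  5.21807406]
```

Call:
carry_out(deltas=[0,0,-0.04,0,0,0,0,0,-0.08,0,0,0,-0.02,-0.025,-0.1,0,0,0,-0.05,-0.062,-0.1,0,0,0,-0.08,-0.099,-0.1,0,0,0])

```text
time: 15.25
eef_pos: [0.5163, -0.0332, 0.0998]
tcp_rot: [0.714, 0.7, -0.001, -0.001]
contact_force: [0.3, -0.8, -0.5]
opening: 0.472
finger_force: 51.1
```

Call:
carry_out(deltas=[-0.0345,-0.0422,0,0,0,0,-0.0345,-0.0422,0,0,0,0,-0.0345,-0.0422,0.04,0,0,0,-0.0345,-0.0422,0.07,0,0,0,-0.0345,-0.0422,0.078,0,0,0])

```text
time: 15.88
eef_pos: [0.4735, -0.0654, 0.0202]
tcp_rot: [0.715, 0.7, -0.001, -0.003]
contact_force: [-0.7, 0.3, -1.9]
opening: 0.469
finger_force: 51.1
```

Call:
carry_out(deltas=[0,0,0.006,0,0,0,0,0,0.0095,0,0,0,0,0,0.0095,0,0,0,0,0,0.0095,0,0,0,0,0,0.0095,0,0,0])

```text
time: 16.5
eef_pos: [0.4756, -0.0666, 0.0138]
tcp_rot: [0.715, 0.699, 0.0, 0.0]
contact_force: [0.5, -1.0, -1.5]
opening: 0.47
finger_force: 51.2
```

Call:
carry_out(deltas=[0,0,0,0,0,0,0,0,0,0,0,0,0,0,0,0,0,0], grip=70)

```text
time: 16.88
eef_pos: [0.4756, -0.0666, 0.0135]
tcp_rot: [0.715, 0.699, 0.0, 0.0]
contact_force: [-0.1, -0.3, 0.4]
opening: 0.705
finger_force: 0.0
```

Call:
carry_out(deltas=[0,0,-0.02,0,0,0,0,0,-0.05,0,0,0,0,0,-0.08,0,0,0,-0.05,0.008,-0.08,0,0,0,-0.1,0.016,-0.08,0,0,0])

```text
time: 17.5
eef_pos: [0.4899, -0.1677, 0.0943]
tcp_rot: [0.714, 0.7, 0.0, 0.001]
contact_force: [0.4, -0.4, -0.4]
opening: 0.698
finger_force: 0.0
```

Call:
carry_out(deltas=[-0.05,0.0084,0,0,0,0,-0.1,0.017,0,0,0,0,-0.15,0.0255,0,0,0,0,-0.1835,0.0314,0.0,0,0,0,-0.1835,0.0314,0.02,0,0,0])

```text
time: 18.12
eef_pos: [0.518, -0.3546, 0.0751]
tcp_rot: [0.716, 0.698, 0.0, 0.003]
contact_force: [0.1, 0.6, -0.0]
opening: 0.7
finger_force: 0.0
```

```bash
python3 - <<'E'
from h import *
print(ctrl.get_state()["eef_pos"])
for x,y,D in((.4796,.1034,.066),(.4778,.0185,.054),(.476,-.0665,.042)):
    print(sidering(x,y,D,.036),sidering(x,y,D,.036,"top"))
p,d=ctrl.read_camera("top")
for uv,D in(((368,326),.066),((409,328),.054),((450,330),.042)):print(ring("top",p,d,np.array(uv)/1.5625,D,.036))
cv2.imwrite("pics/c5.png",cv2.resize(p[180:240,195:350,::-1],None,fx=5,fy=5,interpolation=cv2.INTER_CUBIC))
E
```

```text
[ 0.51795716 -0.35463259  0.07505386]
(np.int64(185), array([0.4797, 0.1037]), array([0.0653, 0.0689]), np.float64(0.0362)) (np.int64(185), array([0.482 , 0.1014]), array([0.0627, 0.0614]), np.float64(0.036))
(np.int64(116), array([0.4779, 0.0216]), array([0.0542, 0.0545]), np.float64(0.0363)) (np.int64(127), array([0.4788, 0.0181]), array([0.0523, 0.0482]), np.float64(0.0358))
(np.int64(70), array([ 0.4759, -0.064 ]), array([0.041 , 0.0411]), np.float64(0.0362)) (np.int64(86), array([ 0.4761, -0.0668]), array([0.0395, 0.0391]), np.float64(0.0354))
[0.4817, 0.1011, 0.0628, 0.0356]
[0.4788, 0.0181, 0.0509, 0.0356]
[0.4766, -0.0666, 0.0393, 0.0355]
```

View pics/c5.png

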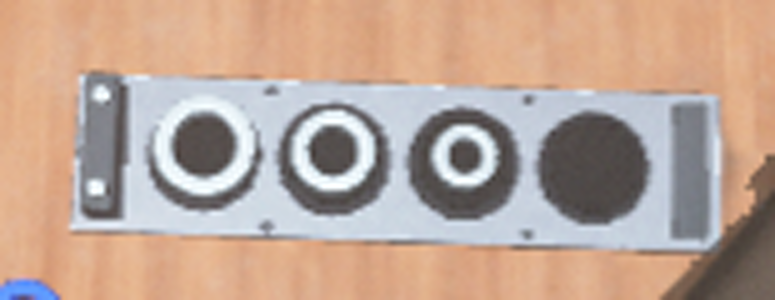

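The crop shows the three rings on their seats at about (205,145), (332,150) and (464,156), with the fourth seat free. The 66 ring sits about 2.3 mm off along the row, so I will mend that at the end.

Call:
carry_out(deltas=[0,0,0.03,0,0,0,0,0,0.06,0,0,0,0,0,0.068,0,0,0,0,0,0.068,0,0,0,0,0,0.068,0,0,0])

```text
time: 19.1
eef_pos: [0.5176, -0.3517, 0.0071]
tcp_rot: [0.715, 0.7, 0.0, 0.001]
contact_force: [0.0, 0.3, 0.6]
opening: 0.701
finger_force: 0.0
```

Call:
carry_out(deltas=[0,0,0,0,0,0,0,0,0,0,0,0])

```text
time: 19.35
eef_pos: [0.517, -0.3513, 0.0062]
tcp_rot: [0.715, 0.699, 0.0, 0.001]
contact_force: [0.4, 0.1, 0.5]
opening: 0.697
finger_force: 0.0
```

Call:
carry_out(deltas=[0.0002,0,0.0045,0,0,0,0.0002,0,0.0045,0,0,0])

```text
time: 19.6
eef_pos: [0.5162, -0.3504, 0.0002]
tcp_rot: [0.715, 0.699, -0.0, -0.001]
contact_force: [0.3, -0.1, 0.1]
opening: 0.698
finger_force: 0.0
```

Call:
carry_out(deltas=[0,0,0,0,0,0,0,0,0,0,0,0,0,0,0,0,0,0,0,0,0,0,0,0], grip=40)

```text
time: 20.1
eef_pos: [0.5168, -0.3509, 0.001]
tcp_rot: [0.715, 0.699, -0.0, 0.0]
contact_force: [0.3, -0.4, 1.8]
opening: 0.478
finger_force: 50.8
```

Call:
carry_out(deltas=[0,0,-0.05,0,0,0,0,0,-0.1,0,0,0,0.05,-0.0083,-0.1,0,0,0,0.1,-0.0167,-0.1,0,0,0,0.15,-0.025,-0.1,0,0,0])

```text
time: 20.72
eef_pos: [0.4938, -0.1984, 0.1001]
tcp_rot: [0.715, 0.699, -0.0, -0.001]
contact_force: [0.4, 0.8, -1.1]
opening: 0.484
finger_force: 51.4
```

Call:
carry_out(deltas=[0.05,-0.0083,0,0,0,0,0.1,-0.0167,0,0,0,0,0.1333,-0.0222,0,0,0,0,0.1333,-0.0222,0.03,0,0,0,0.1333,-0.0222,0.05,0,0,0])

```text
time: 21.35
eef_pos: [0.4744, -0.0654, 0.0493]
tcp_rot: [0.714, 0.7, -0.0, -0.001]
contact_force: [-0.5, 0.6, -1.6]
opening: 0.475
finger_force: 51.4
```

Call:
carry_out(deltas=[0,0,0,0,0,0,0,0,0,0,0,0,0,0,0,0,0,0])

```text
time: 21.72
eef_pos: [0.4764, -0.0669, 0.0519]
tcp_rot: [0.715, 0.699, 0.0, 0.001]
contact_force: [0.5, -0.9, -1.3]
opening: 0.475
finger_force: 51.4
```

Call:
carry_out(deltas=[0,-0.0003,0.008,0,0,0,0,-0.0003,0.0135,0,0,0,0,-0.0003,0.0135,0,0,0,0,-0.0003,0.0135,0,0,0])

```text
time: 22.22
eef_pos: [0.4751, -0.0664, 0.037]
tcp_rot: [0.715, 0.699, -0.0, -0.0]
contact_force: [0.7, 0.5, -1.3]
opening: 0.48
finger_force: 51.4
```

Call:
carry_out(deltas=[0,0,0,0,0,0,0,0,0,0,0,0])

```text
time: 22.48
eef_pos: [0.4752, -0.0664, 0.0373]
tcp_rot: [0.715, 0.699, -0.0, -0.0]
contact_force: [-0.6, -0.9, -2.3]
opening: 0.478
finger_force: 51.4
```

Call:
carry_out(deltas=[-0.0002,0.0005,0.0008,0,0,0,-0.0002,0.0005,0.001,0,0,0,-0.0002,0.0005,0.001,0,0,0])

```text
time: 22.85
eef_pos: [0.4755, -0.0666, 0.0369]
tcp_rot: [0.715, 0.699, -0.0, -0.001]
contact_force: [-3.3, 1.6, 4.9]
opening: 0.478
finger_force: 52.1
```

Call:
carry_out(deltas=[0,0,0,0,0,0,0,0,0,0,0,0,0,0,0,0,0,0], grip=65)

```text
time: 23.22
eef_pos: [0.476, -0.0668, 0.0364]
tcp_rot: [0.715, 0.699, 0.0, 0.0]
contact_force: [0.2, -0.5, -0.3]
opening: 0.648
finger_force: 0.0
```

Call:
carry_out(deltas=[0,0,-0.02,0,0,0,0,0,-0.05,0,0,0,0,0,-0.09,0,0,0])

```text
time: 23.6
eef_pos: [0.4749, -0.0664, 0.1262]
tcp_rot: [0.715, 0.699, -0.001, -0.001]
contact_force: [1.5, -0.1, 0.2]
opening: 0.651
finger_force: 0.0
```

Call:
carry_out(deltas=[0.055,0.0045,0,0,0,0,0.11,0.009,0,0,0,0,0.165,0.0136,0,0,0,0,0.22,0.018,0,0,0,0,0.275,0.0227,0,0,0,0])

```text
time: 24.22
eef_pos: [0.5046, 0.2096, 0.1264]
tcp_rot: [0.715, 0.699, 0.0, 0.0]
contact_force: [1.5, -1.4, 0.4]
opening: 0.652
finger_force: 0.0
```

Call:
carry_out(deltas=[0.055,0.0045,0,0,0,0,0.11,0.009,0,0,0,0,0.142,0.0117,0,0,0,0,0.142,0.0117,0.03,0,0,0,0.142,0.0117,0.08,0,0,0])

```text
time: 24.85
eef_pos: [0.5212, 0.3512, 0.0478]
tcp_rot: [0.714, 0.7, 0.003, 0.001]
contact_force: [0.0, -0.8, -0.5]
opening: 0.651
finger_force: 0.0
```

Call:
carry_out(deltas=[0,0,0,0,0,0,0,0,0,0,0,0,0,0,0,0,0,0], grip=60)

```text
time: 25.22
eef_pos: [0.5211, 0.3502, 0.0492]
tcp_rot: [0.715, 0.699, 0.002, 0.001]
contact_force: [0.3, -0.6, -0.0]
opening: 0.599
finger_force: 0.0
```

```bash
python3 - <<'E'
from h import *
print(ctrl.get_state()["eef_pos"])
p,d=ctrl.read_camera("top")
P=cloud("top",d)
for uv,D,z in(((368,326),.066,.036),((409,328),.054,.036),((450,326),.042,.06)):print(ring("top",p,d,np.array(uv)/1.5625,D,z,P))
print(sidering(.476,-.0665,.042,.06),sidering(.476,-.0665,.042,.06,"top"))
E
```

```text
[0.52109863 0.35018327 0.04921252]
[0.4818, 0.101, 0.0627, 0.0358]
[0.4787, 0.0181, 0.051, 0.0355]
[0.4769, -0.0703, 0.0391, 0.0594]
(np.int64(72), array([ 0.4755, -0.0658]), array([0.0404, 0.0399]), np.float64(0.0599)) (np.int64(97), array([ 0.4771, -0.0696]), array([0.0413, 0.0408]), np.float64(0.0602))
```

Call:
carry_out(deltas=[-0.0007,-0.0019,0.02,0,0,0,-0.0007,-0.0019,0.04,0,0,0,-0.0007,-0.0019,0.045,0,0,0,-0.0007,-0.0019,0.045,0,0,0,-0.0007,-0.0019,0.045,0,0,0])

```text
time: 26.0
eef_pos: [0.5178, 0.349, 0.0017]
tcp_rot: [0.715, 0.699, 0.0, 0.0]
contact_force: [0.3, 0.1, -0.5]
opening: 0.606
finger_force: 0.0
```

Call:
carry_out(deltas=[0,0,0,0,0,0,0,0,0,0,0,0])

```text
time: 26.25
eef_pos: [0.5177, 0.349, 0.0019]
tcp_rot: [0.715, 0.699, 0.001, 0.0]
contact_force: [-0.9, -0.8, 0.2]
opening: 0.605
finger_force: 0.0
```

Call:
carry_out(deltas=[0.0005,0.0015,-0.0018,0,0,0,0.0005,0.0015,-0.0018,0,0,0])

```text
time: 26.5
eef_pos: [0.5192, 0.3494, 0.0036]
tcp_rot: [0.715, 0.699, 0.0, 0.0]
contact_force: [-0.1, -0.1, -0.1]
opening: 0.601
finger_force: 0.0
```

Call:
carry_out(deltas=[0,0,0,0,0,0,0,0,0,0,0,0,0,0,0,0,0,0,0,0,0,0,0,0,0,0,0,0,0,0], grip=24)

```text
time: 27.12
eef_pos: [0.5191, 0.3494, 0.0034]
tcp_rot: [0.715, 0.699, 0.0, 0.0]
contact_force: [0.1, -0.8, 2.5]
opening: 0.326
finger_force: 49.5
```

Call:
carry_out(deltas=[0,0,-0.055,0,0,0,0,0,-0.11,0,0,0,-0.05,-0.0034,-0.12,0,0,0,-0.105,-0.0071,-0.12,0,0,0,-0.16,-0.0109,-0.12,0,0,0])

```text
time: 27.75
eef_pos: [0.5034, 0.1881, 0.1226]
tcp_rot: [0.714, 0.7, -0.0, -0.0]
contact_force: [0.7, -0.8, -0.7]
opening: 0.321
finger_force: 49.7
```

Call:
carry_out(deltas=[-0.055,-0.0037,0,0,0,0,-0.11,-0.0075,0,0,0,0,-0.165,-0.0112,0,0,0,0,-0.22,-0.0149,0,0,0,0,-0.275,-0.0187,0,0,0,0])

```text
time: 28.38
eef_pos: [0.4787, -0.0864, 0.1225]
tcp_rot: [0.715, 0.699, -0.0, -0.001]
contact_force: [0.6, 0.6, -0.6]
opening: 0.321
finger_force: 49.7
```

Call:
carry_out(deltas=[-0.05,-0.0034,0,0,0,0,-0.0668,-0.0045,0,0,0,0,-0.0668,-0.0045,0.04,0,0,0,-0.0668,-0.0045,0.08,0,0,0,-0.0668,-0.0045,0.095,0,0,0])

```text
time: 29.0
eef_pos: [0.4716, -0.1498, 0.0252]
tcp_rot: [0.715, 0.7, -0.001, -0.003]
contact_force: [0.5, -0.5, -0.1]
opening: 0.323
finger_force: 49.7
```

Call:
carry_out(deltas=[0,0,0,0,0,0,0,0,0,0,0,0,0,0,0,0,0,0])

```text
time: 29.38
eef_pos: [0.4751, -0.1522, 0.0298]
tcp_rot: [0.715, 0.699, 0.0, 0.002]
contact_force: [0.1, 0.2, -1.1]
opening: 0.325
finger_force: 49.7
```

Call:
carry_out(deltas=[0,0,0.008,0,0,0,0,0,0.0125,0,0,0,0,0,0.0125,0,0,0,0,0,0.0125,0,0,0])

```text
time: 29.88
eef_pos: [0.4737, -0.1516, 0.0154]
tcp_rot: [0.715, 0.699, -0.0, -0.0]
contact_force: [0.0, -0.6, -0.1]
opening: 0.323
finger_force: 49.8
```

Call:
carry_out(deltas=[0,0,0,0,0,0,0,0,0,0,0,0])

```text
time: 30.12
eef_pos: [0.4737, -0.1516, 0.0155]
tcp_rot: [0.715, 0.699, -0.0, -0.0]
contact_force: [0.7, -0.2, -0.6]
opening: 0.327
finger_force: 49.8
```

Call:
carry_out(deltas=[0,0,0,0,0,0,0,0,0,0,0,0,0,0,0,0,0,0], grip=60)

```text
time: 30.5
eef_pos: [0.474, -0.1517, 0.0158]
tcp_rot: [0.715, 0.699, 0.0, 0.0]
contact_force: [-0.0, 0.0, -1.3]
opening: 0.601
finger_force: 0.0
```

Call:
carry_out(deltas=[0,0,-0.03,0,0,0,0,0,-0.08,0,0,0,-0.05,0,-0.11,0,0,0,-0.1,0,-0.11,0,0,0,-0.15,0,-0.11,0,0,0])

```text
time: 31.12
eef_pos: [0.4708, -0.3033, 0.1267]
tcp_rot: [0.715, 0.7, 0.0, 0.001]
contact_force: [-0.1, -0.5, 0.9]
opening: 0.598
finger_force: 0.0
```

Call:
carry_out(deltas=[-0.05,0,0,0,0,0,-0.1,0,0,0,0,0,-0.1,0,0,0,0,0])

```text
time: 31.5
eef_pos: [0.4679, -0.405, 0.1258]
tcp_rot: [0.716, 0.698, -0.0, 0.001]
contact_force: [-0.4, 0.6, 0.2]
opening: 0.598
finger_force: 0.0
```

```bash
cat > meas.py <<'E'
from h import *
print(ctrl.get_state()["eef_pos"])
p,d=ctrl.read_camera("top");P=cloud("top",d)
for uv,D,z in(((368,326),.066,.036),((409,328),.054,.036),((450,326),.042,.06),((490,331),.03,.036)):print(ring("top",p,d,np.array(uv)/1.5625,D,z,P))
for x,y,D,z in((.4796,.1034,.066,.036),(.4778,.0185,.054,.036),(.476,-.0665,.042,.06),(.4741,-.1515,.03,.036)):print(sidering(x,y,D,z))
a,_=ctrl.read_camera("side")
import sys
k=lambda i,w:cv2.resize(i[:,:,::-1],w,interpolation=cv2.INTER_CUBIC)
cv2.imwrite(f"pics/{sys.argv[1]}.png",np.vstack([k(p[180:240,195:350],(775,300)),k(a[155:240,210:370],(775,300*1))[:300]]))
E
python3 meas.py m1
```

```text
[ 0.46794103 -0.40497495  0.12583642]
[0.4817, 0.101, 0.0627, 0.0358]
[0.4788, 0.0182, 0.0507, 0.0361]
[0.4771, -0.0701, 0.0391, 0.0602]
[0.4748, -0.1498, 0.0259, 0.0353]
(np.int64(187), array([0.4805, 0.1048]), array([0.0642, 0.067 ]), np.float64(0.0364))
(np.int64(123), array([0.478 , 0.0211]), array([0.0544, 0.0529]), np.float64(0.0361))
(np.int64(72), array([ 0.4745, -0.0651]), array([0.0395, 0.042 ]), np.float64(0.0604))
(np.int64(45), array([ 0.4745, -0.1487]), array([0.0316, 0.0307]), np.float64(0.0355))
```

View pics/m1.png

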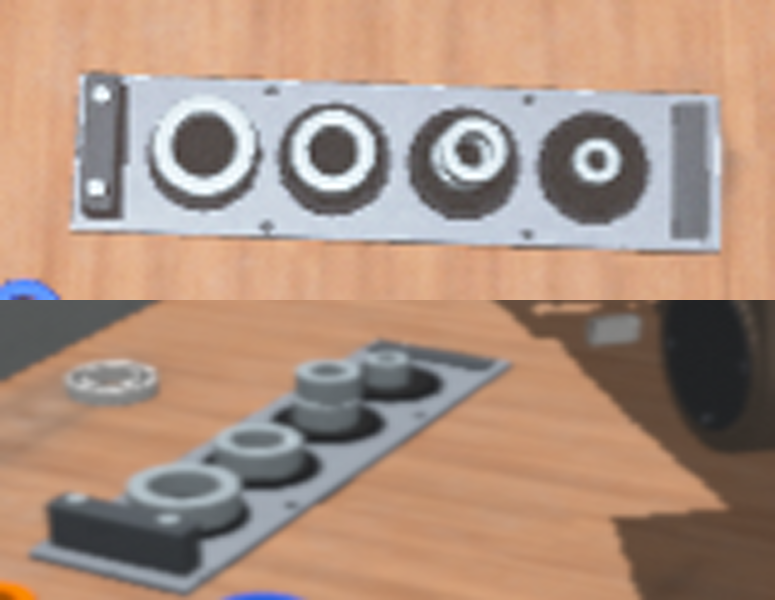

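Call:
carry_out(deltas=[0.06,0,0,0,0,0.18,0.12,0,0,0,0,0.36,0.18,0,0,0,0,0.54,0.24,0,0,0,0,0.72,0.3,0,0,0,0,0.9], grip=70, grip_force=20)

```text
time: 32.42
eef_pos: [0.4746, -0.1036, 0.1259]
tcp_rot: [0.946, 0.324, 0.0, 0.0]
contact_force: [0.0, 0.0, -0.4]
opening: 0.697
finger_force: 0.0
```

Call:
carry_out(deltas=[0.011,-0.0138,0,0,0,0.17,0.0219,-0.0275,0,0,0,0.34,0.0219,-0.0275,0,0,0,0.51,0.0219,-0.0275,0,0,0,0.6708,0.0219,-0.0275,0,0,0,0.6708])

```text
time: 33.05
eef_pos: [0.4751, -0.0704, 0.1258]
tcp_rot: [1.0, -0.002, 0.0, 0.0]
contact_force: [0.4, -0.2, -1.1]
opening: 0.694
finger_force: 0.0
```

Call:
carry_out(deltas=[0,0,0,0,0,0,0,0,0,0,0,0,0,0,0,0,0,0,0,0,0,0,0,0])

```text
time: 33.55
eef_pos: [0.4754, -0.0714, 0.1256]
tcp_rot: [1.0, -0.004, -0.0, -0.0]
contact_force: [-0.1, 0.6, -0.3]
opening: 0.699
finger_force: 0.0
```

Call:
carry_out(deltas=[0.0005,-0.0048,0,0,0,0.013,0.0005,-0.0048,0.04,0,0,0.013,0.0005,-0.0048,0.05,0,0,0.013,0.0005,-0.0048,0.05,0,0,0.013])

```text
time: 34.05
eef_pos: [0.4754, -0.0662, 0.0751]
tcp_rot: [1.0, -0.01, -0.001, -0.0]
contact_force: [0.1, -0.5, 0.7]
opening: 0.698
finger_force: 0.0
```

Call:
carry_out(deltas=[0,0,0.025,0,0,0,0,0,0.045,0,0,0,0,0,0.0545,0,0,0,0,0,0.0545,0,0,0,0,0,0.0545,0,0,0])

```text
time: 34.67
eef_pos: [0.4769, -0.0668, 0.0223]
tcp_rot: [1.0, -0.01, 0.001, 0.0]
contact_force: [0.5, 0.4, -0.4]
opening: 0.696
finger_force: 0.0
```

Call:
carry_out(deltas=[0,0,0,0,0,0,0,0,0,0,0,0])

```text
time: 34.92
eef_pos: [0.4763, -0.0666, 0.0217]
tcp_rot: [1.0, -0.01, 0.001, 0.0]
contact_force: [-0.2, 0.8, -0.4]
opening: 0.701
finger_force: 0.0
```

Call:
carry_out(deltas=[0,0,0,0,0,0,0,0,0,0,0,0,0,0,0,0,0,0], grip=52)

```text
time: 35.3
eef_pos: [0.4761, -0.0661, 0.0215]
tcp_rot: [1.0, -0.01, 0.0, -0.0]
contact_force: [-1.0, 3.4, 3.9]
opening: 0.519
finger_force: 2.4
```

Call:
carry_out(deltas=[0,0,0,0,0,0,0,0,0,0,0,0,0,0,0,0,0,0,0,0,0,0,0,0], grip=43)

```text
time: 35.8
eef_pos: [0.4762, -0.0659, 0.0217]
tcp_rot: [1.0, -0.01, 0.0, -0.001]
contact_force: [-1.4, 4.5, 6.6]
opening: 0.484
finger_force: 19.6
```

Call:
carry_out(deltas=[0,0,0,0,0,0,0,0,0,0,0,0], grip=52)

```text
time: 36.05
eef_pos: [0.4757, -0.0668, 0.0208]
tcp_rot: [1.0, -0.01, -0.0, 0.0]
contact_force: [-0.5, 0.3, 0.1]
opening: 0.523
finger_force: 0.0
```

Call:
carry_out(deltas=[0,0,0,0,0,0,0,0,0,0,0,0], grip=68)

```text
time: 36.3
eef_pos: [0.4759, -0.0666, 0.021]
tcp_rot: [1.0, -0.01, -0.0, 0.0]
contact_force: [-0.2, -0.5, -0.0]
opening: 0.68
finger_force: 0.0
```

Call:
carry_out(deltas=[0,0,-0.03,0,0,0,0,0,-0.07,0,0,0,0,0,-0.1,0,0,0])

```text
time: 36.67
eef_pos: [0.4763, -0.0667, 0.1227]
tcp_rot: [1.0, -0.01, 0.001, 0.0]
contact_force: [0.9, 0.3, 0.8]
opening: 0.68
finger_force: 0.0
```

Call:
carry_out(deltas=[0,0.045,0,0,0,0,0,0.085,0,0,0,0,0,0.085,0.05,0,0,0,0,0.085,0.09,0,0,0,0,0.085,0.09,0,0,0], grip=60)

```text
time: 37.3
eef_pos: [0.4712, -0.1501, 0.0279]
tcp_rot: [1.0, -0.01, -0.004, -0.002]
contact_force: [-0.1, -0.9, 0.8]
opening: 0.599
finger_force: 0.0
```

Call:
carry_out(deltas=[0,0,0,0,0,0,0,0,0,0,0,0,0,0,0,0,0,0])

```text
time: 37.67
eef_pos: [0.4754, -0.152, 0.0328]
tcp_rot: [1.0, -0.01, 0.001, 0.001]
contact_force: [-0.7, 0.3, 0.3]
opening: 0.601
finger_force: 0.0
```

Call:
carry_out(deltas=[-0.0003,0,0.008,0,0,0,-0.0003,0,0.0155,0,0,0,-0.0003,0,0.0155,0,0,0,-0.0003,0,0.0155,0,0,0])

```text
time: 38.17
eef_pos: [0.4738, -0.1514, 0.0154]
tcp_rot: [1.0, -0.01, -0.0, -0.0]
contact_force: [-0.7, 0.5, 0.6]
opening: 0.599
finger_force: 0.0
```

Call:
carry_out(deltas=[0,0,0,0,0,0,0,0,0,0,0,0,0,0,0,0,0,0,0,0,0,0,0,0], grip=27)

```text
time: 38.67
eef_pos: [0.4742, -0.1516, 0.016]
tcp_rot: [1.0, -0.01, 0.0, 0.0]
contact_force: [0.2, -0.9, 1.6]
opening: 0.335
finger_force: 20.5
```

Call:
carry_out(deltas=[0,0,0,0,0,0,0,0,0,0,0,0,0,0,0,0,0,0], grip=60)

```text
time: 39.05
eef_pos: [0.4738, -0.1514, 0.0155]
tcp_rot: [1.0, -0.01, -0.0, -0.0]
contact_force: [-0.8, 0.2, 0.4]
opening: 0.601
finger_force: 0.0
```

Call:
carry_out(deltas=[0,0,-0.03,0,0,0,0,0,-0.07,0,0,0,0,0,-0.11,0,0,0,0,0.06,-0.11,0,0,0,0,0.12,-0.11,0,0,0])

```text
time: 39.67
eef_pos: [0.472, -0.2725, 0.1268]
tcp_rot: [1.0, -0.009, 0.001, 0.001]
contact_force: [0.4, 0.1, 0.1]
opening: 0.601
finger_force: 0.0
```

Call:
carry_out(deltas=[0,0.06,0,0,0,0,0,0.12,0,0,0,0,0,0.12,0,0,0,0])

```text
time: 40.05
eef_pos: [0.4684, -0.3954, 0.1257]
tcp_rot: [1.0, -0.012, 0.0, 0.001]
contact_force: [0.3, 0.1, 0.2]
opening: 0.599
finger_force: 0.0
```

```bash
python3 meas.py m2
```

```text
[ 0.46844077 -0.39542456  0.12568812]
[0.4815, 0.1011, 0.0626, 0.0361]
[0.4785, 0.0183, 0.0509, 0.0356]
[0.4763, -0.0679, 0.0389, 0.06]
[0.4749, -0.1522, 0.0247, 0.0348]
(np.int64(183), array([0.4809, 0.1043]), array([0.0644, 0.0644]), np.float64(0.0362))
(np.int64(130), array([0.478, 0.022]), array([0.0547, 0.0564]), np.float64(0.0361))
(np.int64(73), array([ 0.4755, -0.0661]), array([0.0385, 0.0419]), np.float64(0.0603))
(np.int64(40), array([ 0.4755, -0.1503]), array([0.0282, 0.0286]), np.float64(0.0358))
```

View pics/m2.png

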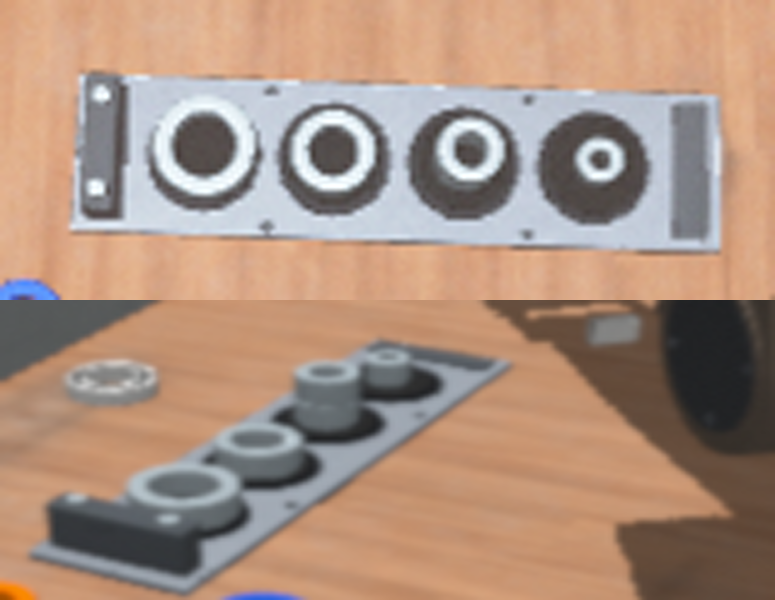

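Call:
carry_out(deltas=[0,-0.06,0,0,0,-0.18,0,-0.12,0,0,0,-0.36,0,-0.18,0,0,0,-0.54,0,-0.24,0,0,0,-0.72,0,-0.3,0,0,0,-0.9], grip=98, grip_force=50)

```text
time: 40.98
eef_pos: [0.4746, -0.0886, 0.126]
tcp_rot: [0.903, 0.429, 0.0, 0.0]
contact_force: [1.1, 0.8, 0.6]
opening: 0.985
finger_force: 0.0
```

Call:
carry_out(deltas=[0.0385,-0.0306,0,0,0,-0.17,0.077,-0.0612,0,0,0,-0.34,0.1155,-0.0917,0,0,0,-0.51,0.1541,-0.1223,0,0,0,-0.6708,0.1541,-0.1223,0,0,0,-0.6708])

```text
time: 41.6
eef_pos: [0.478, 0.1088, 0.1258]
tcp_rot: [0.712, 0.702, 0.0, -0.0]
contact_force: [-0.4, -0.1, 0.7]
opening: 0.98
finger_force: 0.0
```

Call:
carry_out(deltas=[0,0,0,0,0,0,0,0,0,0,0,0,0,0,0,0,0,0,0,0,0,0,0,0])

```text
time: 42.1
eef_pos: [0.4792, 0.1045, 0.1256]
tcp_rot: [0.715, 0.699, -0.0, -0.0]
contact_force: [-0.2, -0.3, 0.5]
opening: 0.977
finger_force: 0.0
```

Call:
carry_out(deltas=[-0.0033,0,0.04,0,0,0,-0.0033,0,0.08,0,0,0,-0.0033,0,0.11,0,0,0,-0.0033,0,0.117,0,0,0,-0.0033,0,0.117,0,0,0])

```text
time: 42.72
eef_pos: [0.4793, 0.1017, 0.0089]
tcp_rot: [0.714, 0.7, -0.0, -0.0]
contact_force: [-0.1, -0.4, 1.2]
opening: 0.98
finger_force: 0.0
```

Call:
carry_out(deltas=[0,0,0,0,0,0,0,0,0,0,0,0])

```text
time: 42.98
eef_pos: [0.4801, 0.102, 0.01]
tcp_rot: [0.714, 0.7, 0.001, 0.001]
contact_force: [0.6, -0.8, -0.4]
opening: 0.977
finger_force: 0.0
```

Call:
carry_out(deltas=[0,0,0,0,0,0,0,0,0,0,0,0,0,0,0,0,0,0,0,0,0,0,0,0], grip=70)

```text
time: 43.48
eef_pos: [0.48, 0.102, 0.01]
tcp_rot: [0.714, 0.7, 0.001, 0.001]
contact_force: [-1.9, -0.1, 6.1]
opening: 0.746
finger_force: 55.6
```

Lift slightly, shift +2.2 mm along the row and −0.8 mm across, then set down.

Call:
carry_out(deltas=[0,0,-0.005,0,0,0,0.0022,-0.0008,-0.005,0,0,0,0.0022,-0.0008,-0.005,0,0,0,0.0022,-0.0008,-0.002,0,0,0,0.0022,-0.0008,0,0,0,0])

```text
time: 44.1
eef_pos: [0.4781, 0.1042, 0.01]
tcp_rot: [0.714, 0.7, -0.001, -0.001]
contact_force: [-11.0, -0.9, 21.4]
opening: 0.745
finger_force: 58.8
```

Call:
carry_out(deltas=[0,0,0,0,0,0,0,0,0,0,0,0])

```text
time: 44.35
eef_pos: [0.4781, 0.1042, 0.0101]
tcp_rot: [0.714, 0.7, -0.001, -0.001]
contact_force: [-7.4, -0.3, 10.2]
opening: 0.748
finger_force: 57.5
```

Call:
carry_out(deltas=[0,0,0,0,0,0,0,0,0,0,0,0,0,0,0,0,0,0], grip=95)

```text
time: 44.72
eef_pos: [0.4785, 0.1041, 0.0086]
tcp_rot: [0.714, 0.7, 0.0, 0.0]
contact_force: [-0.3, -0.6, -0.4]
opening: 0.951
finger_force: 0.0
```

Call:
carry_out(deltas=[0,0,-0.03,0,0,0,0,0,-0.07,0,0,0,0,0,-0.11,0,0,0,0.06,0,-0.11,0,0,0,0.12,0,-0.11,0,0,0])

```text
time: 45.35
eef_pos: [0.4817, 0.2251, 0.1198]
tcp_rot: [0.715, 0.699, 0.001, 0.001]
contact_force: [0.5, -0.0, -0.5]
opening: 0.948
finger_force: 0.0
```

Call:
carry_out(deltas=[0.05,0,0,0,0,0,0.1,0,0,0,0,0,0.1,0,0,0,0,0])

```text
time: 45.72
eef_pos: [0.4825, 0.3269, 0.1186]
tcp_rot: [0.713, 0.701, 0.0, -0.0]
contact_force: [0.9, 0.1, 0.3]
opening: 0.952
finger_force: 0.0
```

```bash
python3 meas.py m3
```

```text
[0.48245301 0.32694599 0.11857929]
[0.4793, 0.103, 0.0634, 0.0359]
[0.4788, 0.0181, 0.0508, 0.0359]
[0.4763, -0.068, 0.0391, 0.0605]
[0.4746, -0.1521, 0.025, 0.0362]
(np.int64(183), array([0.477 , 0.1045]), array([0.0644, 0.069 ]), np.float64(0.0363))
(np.int64(118), array([0.4782, 0.0215]), array([0.0522, 0.0569]), np.float64(0.0362))
(np.int64(73), array([ 0.4751, -0.0642]), array([0.0392, 0.0416]), np.float64(0.0602))
(np.int64(40), array([ 0.4733, -0.1523]), array([0.0276, 0.0307]), np.float64(0.0359))
```

View pics/m3.png

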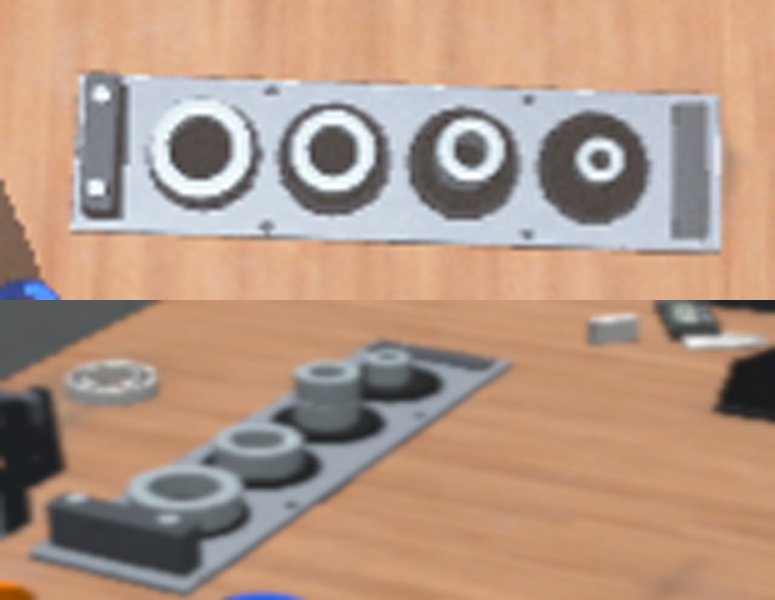

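All five rings are on their seats within about 1.5 mm, the pair is stacked squarely, and the gripper is clear.

```bash
python3 -c "
from plant import ctrl
print(ctrl.sign_off())"
```

```text
the job is handed in; nothing more can be done
None
```

The job is handed in at about 46 s of the 118 s allowed: from the end stop, the seats hold the 66 mm ring, the 54 mm ring, the two 42 mm rings stacked, and the 30 mm ring, all flat, released and within about 1.5 mm of centre by the top camera; sign-off returned no verdict.

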